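Seat a handled top plate on the two locating pins of a fixture base

ROBOT

A 7-joint arm with a two-finger parallel gripper is mounted at the origin on a cart in front of the work surface, level with it; the furniture and walls round the work are solid. World frame = base frame: x ahead of the robot, y to its left, z up, the work surface at z = 0. Lengths are in mm, angles in rad, forces in N, time in s.
With the tool pointing down it reaches from about 375 to 925 mm from the base axis. Payload 3.1 kg.
Tool frame: the origin (TCP) lies on the centre line of the jaws, within the pads' length; the fingertips stand 19 mm ahead of it and the grasp point (between the pads) is the TCP; z points along the fingers, x is the direction in which the jaws open and shut, and the axes are right-handed (so a half turn about z gives the same grasp; the last joint's range is limited). The gripper opens to 85 mm and grips with 20 to 120 N. Pads are 22 mm wide; open, the fingers measure 114 mm over their backs; the gripper's body (76 mm by 85 mm) begins 54 mm behind the grasp point. The pads swing forward as they close: fully open they stand 13 mm farther back than shut.
Start: joints at [-1.229, 0.383, 0.044, 1.598, -0.018, 1.161, -0.05], TCP at [276.722, 588.157, 250.269] pointing down, gripper open.
Joint ranges: [-2.61, 2.61], [-0.41, 2.15], [-1.48, 1.57], [0, 2.5], [-1.57, 4.71], [0.05, 1.97], [-2.85, 2.85]. Speed limits (rad/s): [2.79, 2.79, 3.14, 3.14, 3.14, 3.14, 3.14].

INTERFACE

Orientations are given as a rotation vector (axis times angle).
In Python, from workcell import manip gives the robot as it stands. The module is installed in compiled form; this text tells all that it offers.
- The arm moves only by the shell command python3 -m pendant 'ROWS' [FORCE]. ROWS is JSON, a list of rows, each a list of 3 entries, a list of its own where there are three numbers: the shift along the tool's x, y, z in units of 40 cm (1.0 is 40 cm), then the turn, a rotation vector about the tool's x, y, z in units of 60 degrees (1.0 is 60 degrees), then the gripper command: -1 is fully open, 1 is shut, values between are in proportion. In form: [[[x, y, z], [wx, wy, wz], fingers], ...]. A call has 1 to 8 rows; each row is the pose to reach, as a shift and turn from the pose commanded when the call began, along the tool's axes at that moment; what a row does not reach only later rows make up. A row lasts 1/10 s, in which the tool goes at most 50 mm and 8.59 degrees, less where a joint would pass 70% of its speed; a pose out of reach is approached as far as the arm can. A call with a number of a shift or a turn outside -1 to 1 is refused whole. A call with a gripper value outside its range is refused whole. The fingers move at their own pace and stop on an object; FORCE is the grip in N (left out, the last holds). Time passes only in rows, so rows that repeat a pose let the fingers close. It gives the time, the measured TCP pose, the force and the opening at its end, in the units of the state.
- manip.get_state(): the state, without advancing time (a new reading comes with each control period).
- manip.grab_frame(name): name is "side" or "top"; returns (picture, depth): 400x640x3 uint8, red, green, blue; 400x640 float32, mm along the optical axis (not along the pixel's ray), 0 where there is no reading.
- manip.calibration(name): a dict with "K" (3x3 intrinsics, pixels), "rvec" (rotation vector, rad) and "tvec" (3), from world to camera coordinates, as OpenCV has them. Camera axes: x right, y down, z forward; pixel columns grow to the right and rows downward; lengths in mm; the calibration is good to about 2 mm. A picture is of the moment at which its call begins. calibration takes no time and is no camera call.
- manip.hand_in(): hands the job in, once; it reports no verdict.
The state is a dict: "t": time; "joint_positions": joint angles; "dq": joint speeds; "tau": joint torques, N m; "eef_pos": TCP position; "ee_rot": TCP orientation; "force": force on the tool from outside, world axes, zero at the start; "wrist_torque": the same for the moment, N m; "gripper_width": finger opening in mm.
Only numpy, scipy, OpenCV 4.12 (cv2) and the standard library are available. Lean on these libraries where they do the work, as an engineer would, in place of code of your own. Each camera call takes 0.05 s, during which the arm holds its last target. There are 200 camera calls.

TASK

Get the inspection fixture ready: first put the flange left on the fixture base and the bushing left on the top plate into the divided parts tray. Then take the top plate by its handle, lower it (do not drop it) over the two locating pins, thick pin through the large hole and thin pin through the small one, until it rests flush on the base. Leave the other things on the table where they are.

Things in the scene. Friction and masses are not known exactly. Their poses are not given: they have to be found in the camera images.
- fixture_base: Dark steel block 160 (x) x 110 (y) x 22 (z) mm, fixed to the table wherever it stands. Origin: centre of its underside; x along its length, z up. Two upright steel pins stand in diagonally opposite corners, 28 mm above its top face (20 mm straight, then an 8 mm tapered nose). Base and top plate start one at the left, one at the right, either way round.
- pin_a (a point): Foot of the thick locating pin (diameter 18 mm), on its axis at the base's top face: at (-58, 34, 22) mm in the base's frame.
- pin_b (a point): Foot of the thin locating pin (diameter 12 mm), on its axis at the base's top face: at (58, -34, 22) mm in the base's frame.
- top_plate: Loose aluminium plate 160 (x) x 110 (y) x 12 (z) mm, 0.4 to 0.9 kg, lying flat. Origin: centre of its underside, below its centre of mass; x along its length. Black handle bar over the centre: 54 mm along x, 14 mm thick in y, 38 to 54 mm above the underside, on two 12 mm posts at x = +-20 mm. It fits the base one way round only: plate x along base x.
- hole_a (a point): Centre of the large through hole (diameter 20.5 mm, about 1.2 mm clearance round the thick pin) at the plate's underside: at (-58, 34, 0) mm in the plate's frame.
- hole_b (a point): Centre of the small through hole (diameter 14.5 mm, about 1.2 mm clearance round the thin pin) at the plate's underside: at (58, -34, 0) mm in the plate's frame.
- flange: Loose turned steel flange lying on the base's top face between the pins: a disc of diameter 68 mm, 10 mm thick, with a round hub of diameter 34 mm on it that reaches to 26 mm above the underside; about 0.26 kg. Origin: centre of the underside, z up. Best taken by the hub.
- bushing: Loose bronze bushing standing on the top plate between the handle's end and the plate's +x edge: collar of diameter 45 mm, 9 mm thick, below; barrel of diameter 32 mm above it to 37 mm over the underside; about 0.11 kg. Origin: centre of the underside, z up.
- parts_tray: Loose open parts tray 106 (x) x 190 (y) x 32 (z) mm, walls and floor 2 mm, its length pointing away from the robot, between the left and right places; a 22 mm high divider at y = 0 makes two compartments of about 101 x 92 mm, centred at y = -47 and +47 mm. Origin: centre of its underside, z up.
- spray_bottle: Bystander: standing cleaner bottle 59 x 65 x 176 mm, at the back right. Origin: centre of its underside.
- micrometer: Bystander: outside micrometer 50 x 137 x 13 mm lying at the back right. Origin: centre of its underside.
- loupe: Bystander: black standing loupe, diameter 37, height 35 mm, at the front edge between the left and right places. Origin: centre of its underside.
- mug: Bystander: white mug 82 x 115 x 95 mm at the left. Origin: centre of its underside.
- calculator: Bystander: desk calculator 148 x 107 x 37 mm at the left. Origin: centre of its underside.
Things that resemble listed ones, but are neither listed nor needed, are in the scene too. What is shaped like the bushing but pink is not meant.

How it is judged (in metres and radians):
On the way, in this order (a step that is already met when the one before it is completed fails the run):
1. the flange and the bushing lie in the parts tray (x of flange in the frame of parts_tray between -0.05 and 0.05 m and y of flange in the frame of parts_tray between -0.092 and 0.092 m and z of flange in the frame of parts_tray between -0.003 and 0.02 m and x of bushing in the frame of parts_tray between -0.05 and 0.05 m and y of bushing in the frame of parts_tray between -0.092 and 0.092 m and z of bushing in the frame of parts_tray between -0.003 and 0.03 m), for 0.2 s.
2. the top plate sits flush on the base, over both pins (horizontal distance between hole_a and pin_a below 0.0025 m and horizontal distance between hole_b and pin_b below 0.0025 m and z of each of hole_a, hole_b in the frame of fixture_base below 0.0237 m and angle between top_plate's own z axis and vertical below 0.02 rad), for 0.2 s.
At the end, for the whole second after the job is handed in: The top plate rests on the base, each hole within 2.5 mm of its own pin's axis, underside within 1.7 mm of the base's top face, level within 0.02 rad; flange and bushing lie inside the parts tray, origins less than 20 and 30 mm above its underside; all three are at rest (all of step 1 and all of step 2 and linear speed of each of top_plate, flange, bushing below 0.02 m/s); the robot touches nothing.
It fails at once if the plate is dropped onto the base (faster than 0.4 m/s while over the pins) (horizontal distance between top_plate and fixture_base below 0.03 m and z of top_plate in the frame of fixture_base below 0.06 m and linear speed of top_plate above 0.4 m/s).
It fails at once if a bystander (bottle, micrometer, mug, calculator or loupe) is shifted by more than 30 mm or knocked over (distance of any of spray_bottle, micrometer, mug, calculator, loupe from where it was at the start of the episode above 0.03 m or angle between any of spray_bottle, micrometer, mug, calculator, loupe's own z axis and vertical above 0.5 rad).
It also fails if it takes over 72 s, if anything falls off the work surface, if the arm or the gripper's body presses on something with over 40 N, if the wrist force passes 120 N, or if a joint passes its speed limit or range.

## Working session

There is one attempt and no reset: what is moved stays moved. The work goes in short steps, Python scripts to look and compute and a shell command to move; the robot and the scene stay as the last step left them, time stands still between calls to the robot, and variables do not carry over. Pictures are saved under pics/ and viewed, about 8 in all and at most 12, crops included, and the job is handed in when it is done.

```bash
mkdir -p pics
cat > h.py <<'E'
import numpy as np, cv2
from scipy.spatial.transform import Rotation as R
from workcell import manip
def cam(n):
    c=manip.calibration(n); return np.array(c["K"]),cv2.Rodrigues(np.array(c["rvec"],float))[0],np.array(c["tvec"],float).ravel()
def cloud(n):
    im,d=manip.grab_frame(n); K,Rm,t=cam(n)
    v,u=np.mgrid[:d.shape[0],:d.shape[1]]
    P=np.stack([(u-K[0,2])/K[0,0]*d,(v-K[1,2])/K[1,1]*d,d],-1)
    W=(P-t)@Rm; W[d==0]=np.nan
    return im,d,W
def proj(n,X):
    K,Rm,t=cam(n); p=(np.atleast_2d(X)@Rm.T+t)@K.T; return p[:,:2]/p[:,2:]
def save(f,im,s=1): cv2.imwrite(f,cv2.resize(im,None,fx=s,fy=s,interpolation=cv2.INTER_CUBIC)[:,:,::-1])
E
python3 - <<'E'
from h import *
s=manip.get_state(); print(s)
for n in("top","side"):
    im,d,W=cloud(n); np.savez(f"{n}0.npz",im=im,d=d,W=W); save(f"pics/{n}0.png",im,1.25)
    K,Rm,t=cam(n); print(n,-Rm.T@t,K[0,0],Rm[2])
E
```

```text
{'t': 0.0, 'joint_positions': array([-1.22877441,  0.38383611,  0.04381809,  1.59958657, -0.01790025,
        1.16118238, -0.04991795]), 'dq': array([-0.00027387, -0.00025848,  0.00056647,  0.00155967, -0.0008484 ,
       -0.00066113, -0.00179809]), 'tau': array([ 3.50977489e-04, -4.33449376e+01,  1.02469515e+00, -2.49513048e+01,
        1.06343650e-02,  1.12399532e-02,  1.50256187e-05]), 'eef_pos': array([276.36950337, 587.3321048 , 248.88027961]), 'ee_rot': array([ 2.65118795,  1.68263873, -0.00335549]), 'force': array([-0.30119682,  0.53164853,  0.98823478]), 'wrist_torque': array([ 0.04256846, -0.02673733,  0.00455293]), 'gripper_width': 85.23351217448983}
top [ 430.39526455  202.05593221 1190.95276719] 392.48426219772176 [ 0.10666217  0.02650568 -0.99394197]
side [ 570.97427061 -711.42364086  509.02715991] 366.96210682343326 [-0.03271714  0.89326817 -0.44833199]
```

View pics/top0.png

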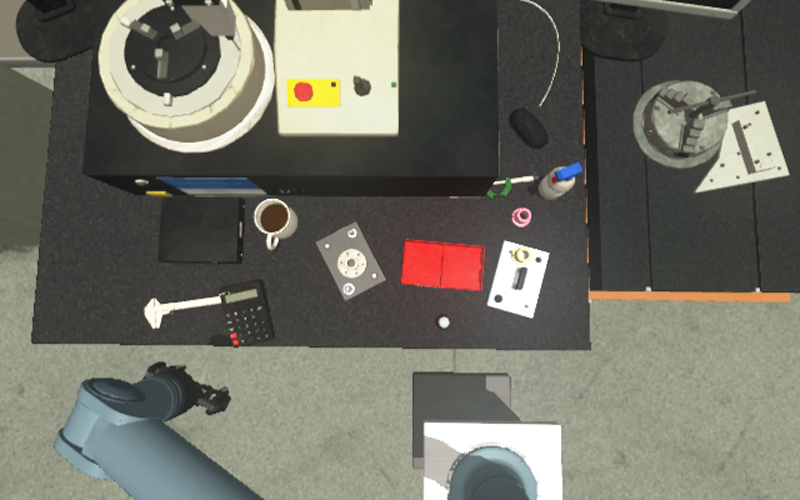

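View pics/side0.png

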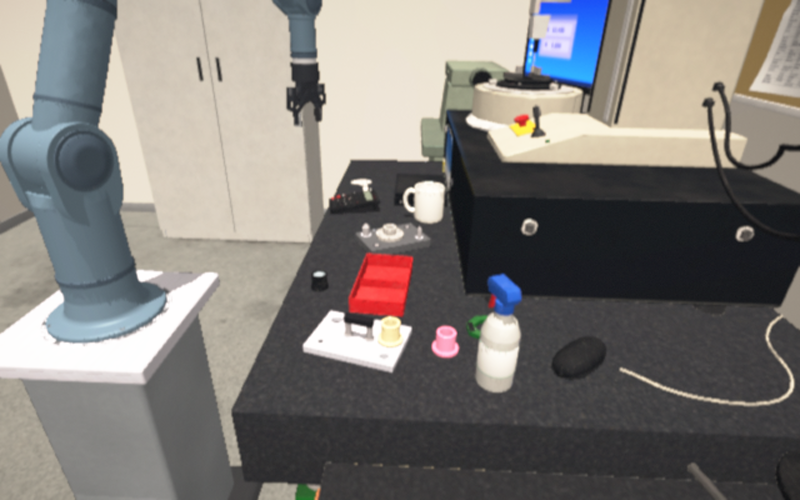

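Seen: grey base with flange at about (353,263) in the top picture, red tray (443,265), and white plate (518,279). Two things look like the bushing: bronze at (521,254) on the plate and pink at (521,217) on the table. The bronze one fits, being on the plate between handle and edge. I'll confirm it in a crop and measure.

Run:
```python
from h import *
z=np.load("top0.npz"); im,W=z["im"],z["W"]
save("pics/crop0.png",im[165:275,245:445],4)
Z=W[...,2]; u0,v0=0,0
def reg(u1,u2,v1,v2,lo,hi):
    m=np.zeros(Z.shape,bool); m[v1:v2,u1:u2]=True
    return m&(Z>lo)&(Z<hi)
tab=reg(300,320,180,250,-20,20); print("table z",np.nanmedian(Z[tab]))
for nm,r in dict(base=(245,315,170,250,14,29),plate=(385,445,185,260,6,20),tray=(315,392,180,240,22,42),flhub=(265,300,195,225,42,56),flange=(262,302,190,228,28,37),bush=(400,432,190,215,40,60),handle=(385,445,205,240,42,62)).items():
    m=reg(*r); P=W[m]; rc=cv2.minAreaRect(P[:,:2].astype(np.float32))
    print(nm,m.sum(),"rect",np.round(rc[0],1),np.round(rc[1],1),round(rc[2],1),"medz",np.round(np.median(P[:,2]),1),"mean",P[:,:2].mean(0).round(1))
```

```text
table z 0.4804121824329953
base 1527 rect [527.9 338.1] [160.1 109.4] 28.0 medz 22.5 mean [529.  338.3]
plate 1777 rect [494.4 -63.1] [178.  211.8] 88.6 medz 12.6 mean [484.8 -61.3]
tray 197 rect [518.8 117.7] [190.3 105.9] 85.2 medz 31.3 mean [521.5 112.6]
flhub 79 rect [520.6 334.1] [32.7 33.1] 28.6 medz 49.2 mean [521.  334.2]
flange 287 rect [522.  330.3] [121.7  75.1] 19.3 medz 32.3 mean [520.4 333.4]
bush 77 rect [534.6 -67.3] [30.7 48.3] 84.3 medz 49.1 mean [539.2 -67.7]
handle 126 rect [502.4 -59.2] [27.7 79.7] 74.9 medz 53.2 mean [496.7 -62.9]
```

View pics/crop0.png

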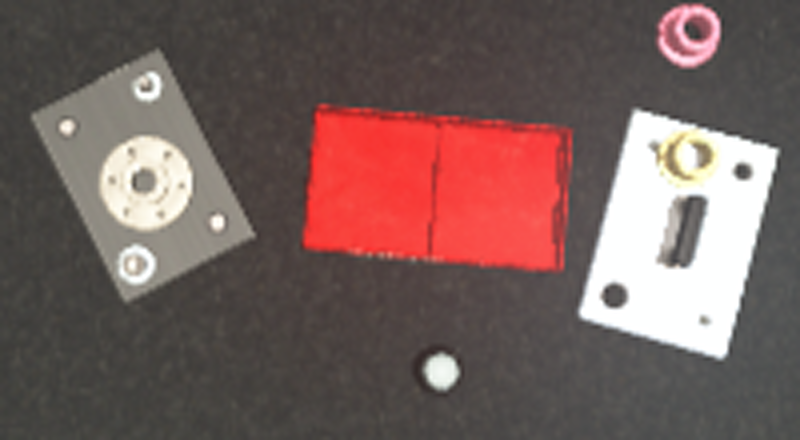

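The bronze bushing at crop (687,157) stands on the plate between the handle and the far edge; the pink one at (688,35) is a decoy on the table. Base: the thick pin with the larger ring is at crop (137,265), the thin one at (147,85). Plate: the large hole is at (614,295), the small one at (743,172). So both x axes point away from the robot. Next I refine the poses with edge fits and compute the first move.

```bash
cat >> h.py <<'E'
from scipy.optimize import least_squares
from scipy.ndimage import map_coordinates
def fitrect(n,im,p0,L,Wd,z,sgn,span=9,skip=None):
    """sub-pixel rectangle pose (x,y,deg) by maximum gradient across each edge"""
    g=cv2.GaussianBlur(im.astype(np.float32).mean(2),(0,0),0.7)
    p=np.array(p0,float)
    for it in range(4):
        A=[];r=[]
        c,s=np.cos(np.radians(p[2])),np.sin(np.radians(p[2]))
        for nx,ny,h,l in((1,0,L/2,Wd/2),(-1,0,L/2,Wd/2),(0,1,Wd/2,L/2),(0,-1,Wd/2,L/2)):
            for a in np.linspace(-.85*l,.85*l,25):
                q=np.arange(-span,span+.01,.5)
                lx=nx*(h+q)-ny*a; ly=ny*(h+q)+nx*a
                X=np.stack([p[0]+c*lx-s*ly,p[1]+s*lx+c*ly,0*q+z],1)
                uv=proj(n,X); I=map_coordinates(g,[uv[:,1],uv[:,0]],order=1)
                G=-sgn*np.gradient(I); G[G<0.5*G.max()]=0
                if G.max()<2: continue
                e=(G*q).sum()/G.sum()
                wn=np.array([c*nx-s*ny,s*nx+c*ny]); arm=np.array([c*(nx*h-ny*a)-s*(ny*h+nx*a),s*(nx*h-ny*a)+c*(ny*h+nx*a)])
                A.append([wn[0],wn[1],np.radians(1)*(-arm[1]*wn[0]+arm[0]*wn[1])]); r.append(e)
        A=np.array(A);r=np.array(r)
        sol=least_squares(lambda d:A@d-r,np.zeros(3),loss="soft_l1",f_scale=.5).x; p+=sol
    return p,np.median(abs(A@sol-r))
def go(x,y,z,yaw):
    """shift/turn (row units) from measured pose to world target, tool down, jaw axis at yaw deg (mod 180)"""
    s=manip.get_state(); Rt=R.from_rotvec(s["ee_rot"]); M=Rt.as_matrix()
    best=None
    for k in(0,180):
        a=np.radians(yaw+k); T=np.array([[np.cos(a),np.sin(a),0],[np.sin(a),-np.cos(a),0],[0,0,-1]]).T
        w=(Rt.inv()*R.from_matrix(T)).as_rotvec()
        if best is None or np.linalg.norm(w)<np.linalg.norm(best): best=w
    sh=M.T@(np.array([x,y,z])-s["eef_pos"])
    print("tcp",s["eef_pos"].round(1),"yaw",np.degrees(np.arctan2(M[1,0],M[0,0])).round(1),"tilt",np.degrees(np.arccos(-M[2,2])).round(2),"F",s["force"].round(1),"w",round(s["gripper_width"],1),"t",round(s["t"],2))
    print("-> shift",(sh/400).round(4),"turn",(best/np.radians(60)).round(4),"rows",np.ceil(max(np.linalg.norm(sh)/50,np.degrees(np.linalg.norm(best))/8.59)))
E
python3 - <<'E'
from h import *
z=np.load("top0.npz"); im,W=z["im"],z["W"]
b,e=fitrect("top",im,[527.9,338.1,28],160,110,22,1); print("base",b.round(2),e)
p,e=fitrect("top",im,[489,-62,-14.3],160,110,12,1); print("plate",p.round(2),e)
def loc(p,X): 
    a=np.radians(p[2]); d=np.array(X)-p[:2]; return np.array([np.cos(a)*d[0]+np.sin(a)*d[1],-np.sin(a)*d[0]+np.cos(a)*d[1]])
print("hub in base",loc(b,[520.8,334.2]))
m=np.zeros(W.shape[:2],bool); m[188:216,398:434]=True
Q=W[m&(W[...,2]>45)&(W[...,2]<53)]; L=np.array([loc(p,q) for q in Q[:,:2]]); s=L[:,0]>29
print("bushtop local",s.sum(),L[s].min(0),L[s].max(0),((L[s].min(0)+L[s].max(0))/2))
m=np.zeros(W.shape[:2],bool); m[200:245,385:445]=True
Q=W[m&(W[...,2]>50)&(W[...,2]<58)]; L=np.array([loc(p,q) for q in Q[:,:2]]); s=L[:,0]<27.5
print("handle local",L[s].min(0),L[s].max(0))
go(521,334,140,28)
for X in ([b[0],b[1]],):
    for l,zz in(((-58,34),50),((58,-34),50)):
        a=np.radians(b[2]); w=[b[0]+np.cos(a)*l[0]-np.sin(a)*l[1],b[1]+np.sin(a)*l[0]+np.cos(a)*l[1],zz]; print("pin",np.round(w,1),"crop px",(proj("top",w)[0]-[245,165])*4)
E
```

```text
base [526.8  339.11  28.19] 0.5559628804899471
plate [487.3  -62.45 -15.38] 1.2068175327770756
hub in base [-7.60664538 -1.48942152]
bushtop local 51 [39.99245658 -6.50670871] [71.71072454 24.61656517] [55.85159056  9.05492823]
handle local [-25.84233634  -6.79434472] [26.53954197  7.29492181]
tcp [276.4 587.4 249. ] yaw 64.8 tilt 0.14 F [-0.9  1.1 -0.1] w 85.4 t 0.1
-> shift [-0.3122  0.823   0.2733] turn [0.0008 0.0022 0.6134] rows 8.0
pin [459.6 341.7  50. ] crop px [129.9018453  261.77323505]
pin [594.  336.5  50. ] crop px [140.60876734  78.69719253]
```

```bash
python3 -m pendant '[[[-0.312,0.823,0.273],[0,0.002,0.613],-0.4],[[-0.312,0.823,0.273],[0,0.002,0.613],-0.4],[[-0.312,0.823,0.273],[0,0.002,0.613],-0.4],[[-0.312,0.823,0.273],[0,0.002,0.613],-0.4],[[-0.312,0.823,0.273],[0,0.002,0.613],-0.4],[[-0.312,0.823,0.273],[0,0.002,0.613],-0.4],[[-0.312,0.823,0.273],[0,0.002,0.613],-0.4],[[-0.312,0.823,0.273],[0,0.002,0.613],-0.4]]' 40; python3 -c "
from h import *
go(521,334,54,28)"
```

```text
t: 0.9
eef_pos: [524.9, 327.2, 139.0]
ee_rot: [3.047, 0.746, 0.0]
force: [-0.4, 0.3, 0.0]
gripper_width: 59.4
tcp [524.9 327.2 139. ] yaw 27.5 tilt 0.27 F [-0.4  0.3  0. ] w 59.4 t 0.9
-> shift [-0.0006 -0.0207  0.2124] turn [ 0.0044  0.0009 -0.008 ] rows 2.0
```

```bash
python3 -m pendant '[[[0,0,0.1],[0,0,0],-0.4],[[0,0,0.1],[0,0,0],-0.4],[[0,0,0.1],[0,0,0],-0.4]]' >/dev/null; python3 -c "
from h import *
im,d,W=cloud('top'); save('pics/t1.png',im[150:290,200:400],4)
go(521,334,54,28)"
```

```text
tcp [520.9 336.1 101.3] yaw 28.1 tilt 0.11 F [ 0.3  0.4 -0.1] w 60.0 t 1.25
-> shift [-0.0025  0.0049  0.1183] turn [-0.0011 -0.0015  0.0019] rows 1.0
```

View pics/t1.png

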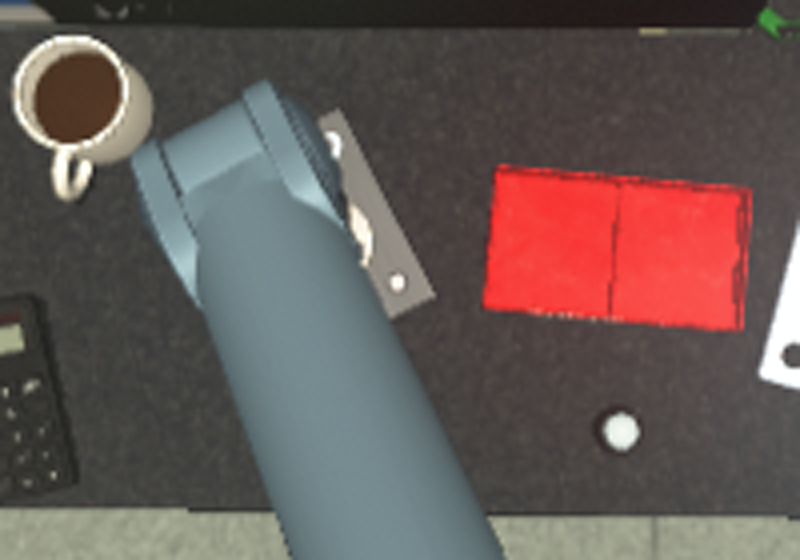

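The arm hides the base from the top camera; the tray at (617,245) and the loupe at (621,430) are unchanged. I go on down to the hub.

```bash
python3 -m pendant '[[[-0.0025,0.005,0.06],[0,0,0],-0.4],[[-0.0025,0.005,0.117],[0,0,0],-0.4],[[-0.0025,0.005,0.117],[0,0,0],-0.4],[[-0.0025,0.005,0.117],[0,0,0],-0.4]]'; python3 -c "
from h import *
im,d,W=cloud('side'); save('pics/s1.png',im[140:230,250:400],5)
go(521,334,54,28)"
```

```text
t: 1.65
eef_pos: [521.8, 334.3, 55.6]
ee_rot: [-3.046, -0.762, -0.005]
force: [-0.3, -0.3, 0.5]
gripper_width: 59.6
tcp [522.6 334.5  56.3] yaw 28.1 tilt 0.31 F [ 0.6  0.6 -0.5] w 60.2 t 1.7
-> shift [-0.0041 -0.0008  0.0057] turn [-0.0013 -0.005   0.0015] rows 1.0
```

View pics/s1.png

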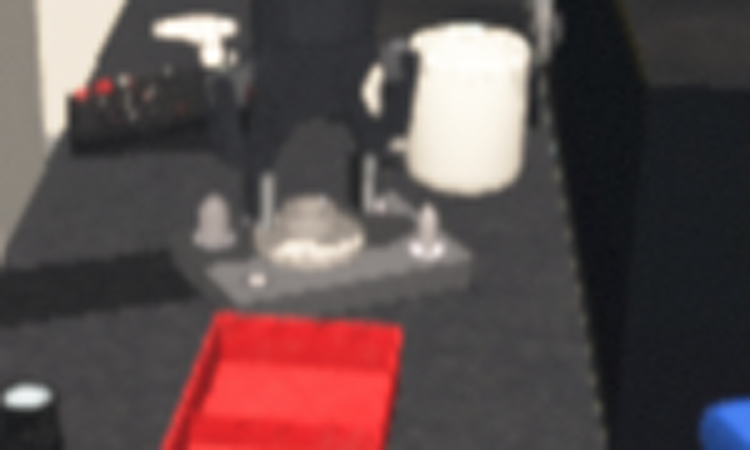

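The fingers straddle the hub: fingers at (267,195) and (370,190), hub at (313,210). I lower 3 mm and grip.

```bash
python3 -m pendant '[[[-0.002,0,0.008],[0,0,0],-0.4],[[-0.002,0,0.008],[0,0,0],0.5],[[-0.002,0,0.008],[0,0,0],0.5],[[-0.002,0,0.008],[0,0,0],0.5],[[-0.002,0,0.008],[0,0,0],0.5],[[-0.002,0,0.008],[0,0,0],0.5]]' 60; python3 -m pendant '[[[0,0,-0.05],[0,0,0],0.5],[[0,0,-0.1],[0,0,0],0.5],[[0,0,-0.2],[0,0,0],0.5],[[0,0,-0.2],[0,0,0],0.5],[[0,0,-0.2],[0,0,0],0.5]]'; python3 -c "
from h import *
go(522.7,164.5,130,-4.8)"
```

```text
t: 2.3
eef_pos: [521.4, 333.0, 52.2]
ee_rot: [-3.046, -0.76, -0.004]
force: [-0.8, -1.1, 4.8]
gripper_width: 31.6
t: 2.8
eef_pos: [521.1, 332.6, 131.4]
ee_rot: [-3.047, -0.76, -0.005]
force: [-0.7, -0.4, -3.5]
gripper_width: 31.2
tcp [521.1 332.6 131.4] yaw 28.0 tilt 0.19 F [-0.7 -0.4 -3.5] w 31.2 t 2.8
-> shift [-0.1939  0.3728  0.0026] turn [-0.0017 -0.0028  0.547 ] rows 4.0
```

```bash
python3 -m pendant '[[[-0.194,0.373,0.003],[-0.002,-0.003,0.547],0.5],[[-0.194,0.373,0.003],[-0.002,-0.003,0.547],0.5],[[-0.194,0.373,0.003],[-0.002,-0.003,0.547],0.5],[[-0.194,0.373,0.003],[-0.002,-0.003,0.547],0.5],[[-0.194,0.373,0.003],[-0.002,-0.003,0.547],0.5],[[-0.194,0.373,0.003],[-0.002,-0.003,0.547],0.5],[[-0.194,0.373,0.003],[-0.002,-0.003,0.547],0.5]]'; python3 -c "
from h import *
go(522.7,164.5,34,-4.8)"
```

```text
t: 3.5
eef_pos: [521.4, 166.2, 128.5]
ee_rot: [3.138, -0.126, -0.005]
force: [-0.2, 0.4, -2.2]
gripper_width: 30.8
tcp [521.4 166.2 128.5] yaw -4.6 tilt 0.19 F [-0.2  0.4 -2.2] w 30.8 t 3.5
-> shift [0.0043 0.0036 0.2363] turn [0.0013 0.0029 0.0036] rows 2.0
```

```bash
python3 -m pendant '[[[0.004,0.003,0.1],[0,0,0],0.5],[[0.004,0.003,0.19],[0,0,0],0.5],[[0.004,0.003,0.22],[0,0,0],0.5],[[0.004,0.003,0.238],[0,0,0],0.5],[[0.004,0.003,0.238],[0,0,0],0.5],[[0.004,0.003,0.238],[0,0,0],-0.1],[[0.004,0.003,0.238],[0,0,0],-0.15],[[0.004,0.003,0.238],[0,0,0],-0.15]]';  python3 -c "
from h import *
go(541,-68,150,74.6)"
```

```text
t: 4.3
eef_pos: [525.5, 163.4, 36.2]
ee_rot: [-3.138, 0.132, -0.003]
force: [0.3, 0.9, -0.2]
gripper_width: 49.0
tcp [525.5 163.4  36.2] yaw -4.8 tilt 0.13 F [ 0.3  0.9 -0.2] w 49.0 t 4.3
-> shift [ 0.0877  0.5731 -0.2847] turn [ 9.0000e-04 -2.2000e-03 -1.3234e+00] rows 10.0
```

```bash
python3 -m pendant '[[[0,0,-0.1],[0,0,0],-0.15],[[0,0,-0.22],[0,0,0],-0.15],[[0,0,-0.28],[0,0,-0.14],-0.3],[[0,0.1,-0.28],[0,0,-0.28],-0.3],[[0.04,0.22,-0.28],[0,0,-0.42],-0.3],[[0.06,0.34,-0.28],[0,0,-0.56],-0.3],[[0.09,0.46,-0.28],[0,0,-0.7],-0.3],[[0.09,0.56,-0.28],[0,0,-0.84],-0.3]]';  python3 -c "
from h import *
im,d,W=cloud('top'); save('pics/t2.png',im[150:290,240:440],4)
go(543.6,-68.5,110,74.6)"
```

```text
t: 5.1
eef_pos: [543.1, -58.5, 148.2]
ee_rot: [2.916, 1.163, 0.004]
force: [0.8, 1.1, -0.7]
gripper_width: 55.9
tcp [541.3 -70.7 148.6] yaw 43.0 tilt 0.5 F [-1.2 -6.7  0.1] w 55.4 t 5.15
-> shift [ 0.0084 -0.0007  0.0964] turn [ 0.0061  0.0057 -0.526 ] rows 4.0
```

View pics/t2.png

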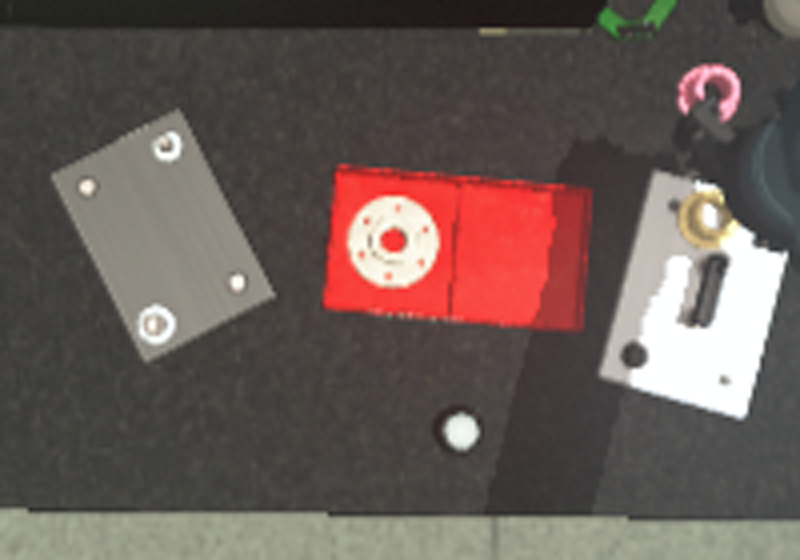

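The flange lies in the tray's left compartment at (392,240). The base is clear now, and the bushing is at (705,215).

```bash
python3 -m pendant '[[[0.008,0,0.09],[0.003,0.003,-0.14],-0.3],[[0.008,0,0.09],[0.003,0.003,-0.28],-0.3],[[0.008,0,0.09],[0.003,0.003,-0.42],-0.3],[[0.008,0,0.09],[0.003,0.003,-0.526],-0.3],[[0.008,0,0.09],[0.003,0.003,-0.526],-0.3],[[0.008,0,0.09],[0.003,0.003,-0.526],-0.3]]';  python3 -c "
from h import *
go(543.6,-68.5,46,74.6)"
```

```text
t: 5.75
eef_pos: [544.2, -54.8, 111.3]
ee_rot: [-2.498, -1.9, -0.002]
force: [0.7, 0.1, 0.2]
gripper_width: 55.8
tcp [544.2 -54.8 111.3] yaw 74.5 tilt 0.19 F [0.7 0.1 0.2] w 55.8 t 5.75
-> shift [-0.0339  0.0081  0.1632] turn [-0.0018 -0.0027 -0.0015] rows 2.0
```

```bash
python3 -m pendant '[[[-0.034,0.008,0],[0,0,0],-0.3],[[-0.034,0.008,0.05],[0,0,0],-0.3],[[-0.034,0.008,0.1],[0,0,0],-0.3],[[-0.034,0.008,0.155],[0,0,0],-0.3],[[-0.034,0.008,0.155],[0,0,0],-0.3]]';  python3 -c "
from h import *
go(543.6,-68.5,45,74.6)
im,d,W=cloud('side'); save('pics/s2.png',im[230:310,230:380],5)"
```

```text
t: 6.25
eef_pos: [540.2, -69.4, 46.0]
ee_rot: [-2.494, -1.899, 0.008]
force: [-0.8, -0.4, -0.1]
gripper_width: 55.6
tcp [540.2 -69.4  46. ] yaw 74.6 tilt 0.52 F [-0.8 -0.4 -0.1] w 55.6 t 6.25
-> shift [0.0044 0.0076 0.0025] turn [-0.0086 -0.0001 -0.0004] rows 1.0
```

View pics/s2.png

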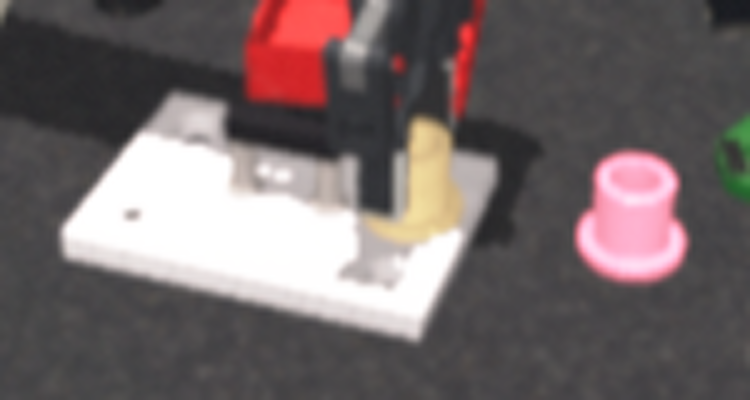

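The finger at (378,160) sits a few mm to the handle side of the bushing barrel at (430,165), so I shift about 4 mm along plate x and then grip. The pink one at (635,215) is untouched.

```bash
python3 -m pendant '[[[0.004,0.010,0.0],[-0.006,0,0],-0.3],[[0.004,0.010,0.003],[-0.006,0,0],-0.3],[[0.004,0.010,0.003],[-0.006,0,0],0.5],[[0.004,0.010,0.003],[-0.006,0,0],0.5],[[0.004,0.010,0.003],[-0.006,0,0],0.5],[[0.004,0.010,0.003],[-0.006,0,0],0.5],[[0.004,0.010,0.003],[-0.006,0,0],0.5]]' 40; python3 -m pendant '[[[0,0,-0.05],[0,0,0],0.5],[[0,0,-0.1],[0,0,0],0.5],[[0,0,-0.2],[0,0,0],0.5],[[0,0,-0.25],[0,0,0],0.5],[[0,0,-0.25],[0,0,0],0.5]]'; python3 -c "
from h import *
go(514.9,70.9,140,85.2)"
```

```text
t: 7.0
eef_pos: [548.2, -68.3, 48.6]
ee_rot: [2.496, 1.904, 0.008]
force: [-0.7, -0.2, 6.0]
gripper_width: 30.6
t: 7.5
eef_pos: [549.7, -68.3, 150.7]
ee_rot: [2.493, 1.902, 0.016]
force: [0.6, 0.2, -1.0]
gripper_width: 31.0
tcp [549.7 -68.3 150.7] yaw 74.7 tilt 0.65 F [ 0.6  0.2 -1. ] w 31.0 t 7.5
-> shift [ 0.3124 -0.1762  0.0264] turn [ 0.0103 -0.0035 -0.1753] rows 3.0
```

```bash
python3 -m pendant '[[[0.12,-0.07,0.02],[0.008,-0.003,-0.1],0.5],[[0.22,-0.12,0.026],[0.008,-0.003,-0.175],0.5],[[0.312,-0.176,0.026],[0.008,-0.003,-0.175],0.5],[[0.312,-0.176,0.026],[0.008,-0.003,-0.175],0.5],[[0.312,-0.176,0.026],[0.008,-0.003,-0.175],0.5],[[0.312,-0.176,0.026],[0.008,-0.003,-0.175],0.5]]'; python3 -c "
from h import *
go(514.9,70.9,42,85.2)
im,d,W=cloud('side'); save('pics/s3.png',im[190:310,230:380],5)"
```

```text
t: 8.1
eef_pos: [511.6, 69.4, 136.0]
ee_rot: [-2.312, -2.122, 0.009]
force: [0.6, -0.6, -1.9]
gripper_width: 31.2
tcp [511.6  69.4 136. ] yaw 85.1 tilt 0.39 F [ 0.6 -0.6 -1.9] w 31.2 t 8.1
-> shift [0.0051 0.0095 0.235 ] turn [-0.0062  0.002  -0.0017] rows 2.0
```

View pics/s3.png

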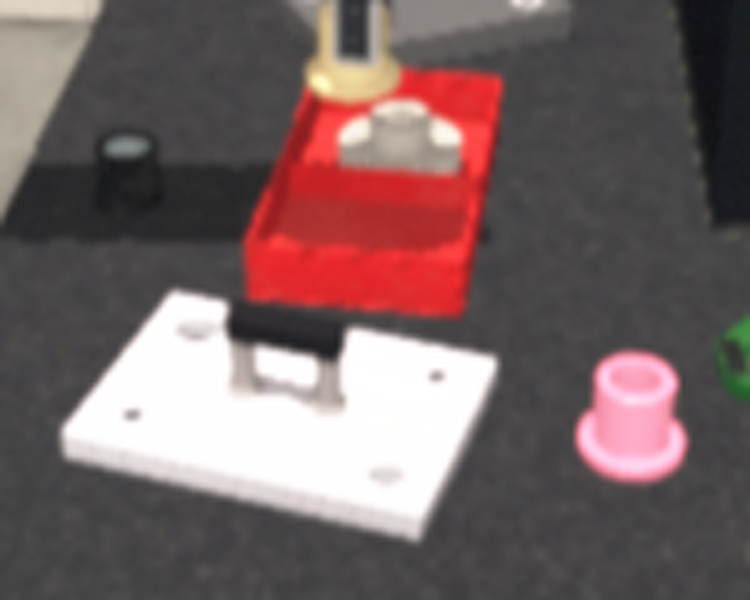

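The bushing is held upright at (352,60) by its barrel, and the flange lies in the far compartment at (400,140). The plate is clear, with its handle at (287,330). Lowering into the near compartment.

```bash
python3 -m pendant '[[[0.005,0.009,0.1],[-0.004,0,0],0.5],[[0.005,0.009,0.18],[-0.004,0,0],0.5],[[0.005,0.009,0.22],[-0.004,0,0],0.5],[[0.005,0.009,0.238],[-0.004,0,0],0.5],[[0.005,0.009,0.238],[-0.004,0,0],0.5],[[0.005,0.009,0.238],[-0.004,0,0],-0.1],[[0.005,0.009,0.238],[-0.004,0,0],-0.1],[[0.005,0.009,0.238],[-0.004,0,0],-0.1]]'; python3 -m pendant '[[[0,0,-0.1],[0,0,0],-0.1],[[0,0,-0.22],[0,0,0],-0.1],[[-0.05,-0.05,-0.28],[0,0,0.1],-0.1],[[-0.15,-0.15,-0.28],[0,0,0.17],-0.1],[[-0.15,-0.25,-0.28],[0,0,0.17],-0.1],[[-0.15,-0.4,-0.28],[0,0,0.17],-0.1],[[-0.15,-0.4,-0.28],[0,0,0.17],-0.1]]'
python3 - <<'E'
from h import *
im,d,W=cloud("top"); np.savez("top2.npz",im=im,W=W); save("pics/t3.png",im[150:290,240:440],4)
b,e=fitrect("top",im,[526.8,338.6,28.1],160,110,22,1,6); print("base",b.round(2),e)
p,e=fitrect("top",im,[488,-62,-15],160,110,12,1,6); print("plate",p.round(2),e)
go(p[0],p[1],150,p[2]+90)
E
```

```text
t: 8.95
eef_pos: [516.8, 72.8, 43.2]
ee_rot: [2.312, 2.125, 0.003]
force: [0.2, 0.4, -1.1]
gripper_width: 47.3
t: 9.65
eef_pos: [343.7, 25.4, 152.3]
ee_rot: [-2.489, -1.91, 0.01]
force: [-0.1, 0.1, -0.5]
gripper_width: 47.1
base [526.8  339.05  28.13] 0.5085665201642017
plate [487.27 -62.46 -15.39] 1.2021391138443747
tcp [345.5  25.9 153. ] yaw 75.0 tilt 0.29 F [-0.7  0.6 -0.2] w 46.8 t 9.7
-> shift [-0.1219  0.3994  0.0057] turn [-0.0047  0.0011  0.007 ] rows 4.0
```

View pics/t3.png

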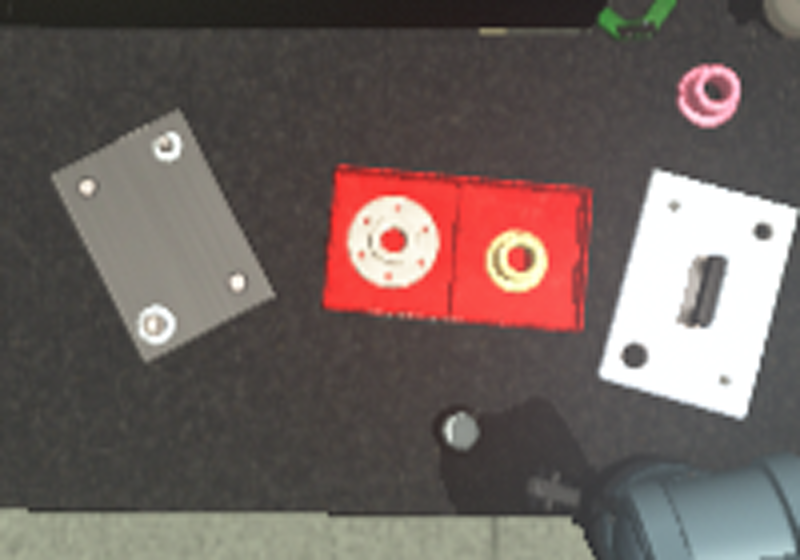

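The flange at (393,240) and the bushing at (517,258) are both in the tray. Before the fit I cross-check the base and plate poses with independent measures: depth-mask centroids, rings and holes.

```bash
cat >> h.py <<'E'
def onplane(n,uv,z):
    K,Rm,t=cam(n); uv=np.atleast_2d(uv); r=np.c_[(uv[:,0]-K[0,2])/K[0,0],(uv[:,1]-K[1,2])/K[1,1],np.ones(len(uv))]@Rm
    C=-Rm.T@t; return C+r*((z-C[2])/r[:,2])[:,None]
def toW(p,l):
    a=np.radians(p[2]); return np.array([p[0]+np.cos(a)*l[0]-np.sin(a)*l[1],p[1]+np.sin(a)*l[0]+np.cos(a)*l[1]])
def maskfit(n,W,box,z,tol=4):
    u1,u2,v1,v2=box; m=np.zeros(W.shape[:2],np.uint8); m[v1:v2,u1:u2]=(abs(W[v1:v2,u1:u2,2]-z)<tol)
    c=max(cv2.findContours(m,cv2.RETR_EXTERNAL,cv2.CHAIN_APPROX_NONE)[0],key=cv2.contourArea)
    f=cv2.drawContours(np.zeros_like(m),[c],-1,1,-1); v,u=np.nonzero(f); P=onplane(n,np.c_[u,v],z)[:,:2]
    w,V=np.linalg.eigh(np.cov(P.T)); a=np.degrees(np.arctan2(V[1,1],V[0,1])); a=(a+90)%180-90
    return np.r_[P.mean(0),a],np.sqrt(12*w)
E
python3 - <<'E'
from h import *
z=np.load("top2.npz"); im,W=z["im"],z["W"]; g=im.astype(float).mean(2)
print("base mask",maskfit("top",W,(245,315,170,250),22.5)); print("plate mask",maskfit("top",W,(385,445,185,260),12.5))
b,p=[526.8,339.05,28.13],[487.27,-62.46,-15.39]
for l in((-58,34),(58,-34)):
    w=toW(b,l); c=proj("top",np.r_[w,22])[0]; i=np.round(c).astype(int); s=g[i[1]-6:i[1]+7,i[0]-6:i[0]+7]
    v,u=np.nonzero(s>170); q=np.array([u.mean(),v.mean()])+i-6; (cc,rad)=cv2.minEnclosingCircle(np.c_[u,v].astype(np.float32))
    print("ring",w.round(1),"obs@22",onplane("top",np.array(cc)+i-6,22)[0].round(1),"r",rad,len(u))
for l in((-58,34),(58,-34)):
    w=toW(p,l); c=proj("top",np.r_[w,12])[0]; i=np.round(c).astype(int); s=g[i[1]-6:i[1]+7,i[0]-6:i[0]+7]
    wt=np.clip(200-s,0,None); v,u=np.mgrid[:13,:13]; q=np.array([(wt*u).sum(),(wt*v).sum()])/wt.sum()+i-6
    print("hole",w.round(1),"obs@12",onplane("top",q,12)[0].round(1),"obs@6",onplane("top",q,6)[0].round(1))
# fit plate with camera-facing edges' height check
for zz in(12,6,0): print(zz,fitrect("top",im,p,160,110,zz,1,6))
m=np.zeros(W.shape[:2],bool); m[200:245,385:445]=True
Q=W[m&(W[...,2]>50)&(W[...,2]<58)]; print("handle",len(Q),cv2.minAreaRect(Q[:,:2].astype(np.float32)),Q.mean(0))
E
```

```text
base mask (array([526.76925875, 337.72903557,  28.20713519]), array([108.92382259, 159.56858725]))
plate mask (array([487.8576029 , -62.33276434, -15.21898426]), array([110.23648162, 159.26599337]))
ring [459.6 341.7] obs@22 [459.5 342.2  22. ] r 4.981994152069092 72
ring [594.  336.4] obs@22 [592.9 335.9  22. ] r 3.6943981647491455 36
hole [440.4 -14.3] obs@12 [440.5 -13.6  12. ] obs@6 [440.5 -14.7   6. ]
hole [ 534.2 -110.6] obs@12 [ 533.6 -110.6   12. ] obs@6 [ 534.1 -112.2    6. ]
12 (array([487.26337145, -62.45111494, -15.38857305]), np.float64(1.198603209711665))
6 (array([487.55312626, -63.7806013 , -15.39136901]), np.float64(1.5408367104320813))
0 (array([487.80824589, -65.12006118, -15.3972893 ]), np.float64(1.920130108316369))
handle 81 ((488.0024719238281, -62.872154235839844), (14.335823059082031, 52.96897888183594), 74.03656768798828) [488.50716507 -62.20601735  54.13566064]
```

Base is about (526.6, 338.7, 28.1°) and plate about (487.5, −62.5, −15.3°), and the measures agree within about 1 mm. Now to the handle.

```bash
python3 -m pendant '[[[-0.04,0.1,0.005],[-0.004,0,0.005],-0.1],[[-0.08,0.22,0.005],[-0.004,0,0.005],-0.1],[[-0.122,0.34,0.005],[-0.004,0,0.005],-0.1],[[-0.122,0.399,0.05],[-0.004,0,0.005],-0.1],[[-0.122,0.399,0.1],[-0.004,0,0.005],-0.1],[[-0.122,0.399,0.1],[-0.004,0,0.005],-0.1],[[-0.122,0.399,0.1],[-0.004,0,0.005],-0.1]]'; python3 -c "
from h import *
go(487.5,-62.5,46,74.7)"
```

```text
t: 10.4
eef_pos: [493.0, -62.3, 114.0]
ee_rot: [2.494, 1.904, 0.002]
force: [0.8, -0.6, 0.5]
gripper_width: 47.0
tcp [493.  -62.3 114. ] yaw 74.7 tilt 0.21 F [ 0.8 -0.6  0.5] w 47.0 t 10.4
-> shift [-0.004  -0.0137  0.1699] turn [0.0032 0.0012 0.0002] rows 2.0
```

```bash
python3 -m pendant '[[[-0.004,-0.013,0.05],[0.002,0,0],-0.1],[[-0.004,-0.013,0.12],[0.002,0,0],-0.1],[[-0.004,-0.013,0.17],[0.002,0,0],-0.1],[[-0.004,-0.013,0.17],[0.002,0,0],-0.1],[[-0.004,-0.013,0.17],[0.002,0,0],-0.1],[[-0.004,-0.013,0.17],[0.002,0,0],-0.1]]'; python3 -c "
from h import *
go(487.5,-62.5,46,74.7)"
```

```text
t: 11.0
eef_pos: [488.9, -62.5, 47.7]
ee_rot: [2.494, 1.904, 0.005]
force: [-0.5, -0.1, -0.6]
gripper_width: 47.3
tcp [488.9 -62.5  47.7] yaw 74.7 tilt 0.28 F [-0.5 -0.1 -0.6] w 47.3 t 11.0
-> shift [-0.0011 -0.0035  0.0042] turn [ 0.0047 -0.0004  0.0001] rows 1.0
```

```bash
python3 -m pendant '[[[-0.001,-0.0035,0.004],[0.003,0,0],-0.1],[[-0.001,-0.0035,0.004],[0.003,0,0],0.9],[[-0.001,-0.0035,0.004],[0.003,0,0],0.9],[[-0.001,-0.0035,0.004],[0.003,0,0],0.9],[[-0.001,-0.0035,0.004],[0.003,0,0],0.9],[[-0.001,-0.0035,0.004],[0.003,0,0],0.9],[[-0.001,-0.0035,0.004],[0.003,0,0],0.9],[[-0.001,-0.0035,0.004],[0.003,0,0],0.9]]' 100; python3 -c "
from h import *
go(487.5,-62.5,160,74.7)"
```

```text
t: 11.8
eef_pos: [486.1, -62.8, 45.0]
ee_rot: [-2.497, -1.904, 0.002]
force: [-1.7, 0.6, 6.3]
gripper_width: 12.9
tcp [486.1 -62.8  45. ] yaw 74.7 tilt 0.09 F [-1.7  0.6  6.3] w 12.9 t 11.8
-> shift [ 0.0015  0.0028 -0.2876] turn [-0.0015  0.0005 -0.0007] rows 3.0
```

```bash
python3 -m pendant '[[[0,0,-0.02],[0,0,0],0.9],[[0,0,-0.08],[0,0,0],0.9],[[0,0,-0.16],[0,0,0],0.9],[[0,0,-0.24],[0,0,0],0.9],[[0,0,-0.288],[0,0,0],0.9],[[0,0,-0.288],[0,0,0],0.9],[[0,0,-0.288],[0,0,0],0.9]]'
python3 - <<'E'
from h import *
im,d,W=cloud("side"); save("pics/s4.png",im[130:310,230:400],4)
for i in range(3): manip.grab_frame("side"); s=manip.get_state(); print(s["eef_pos"].round(2),s["force"].round(1))
go(527,120,160,97)
E
```

```text
t: 12.5
eef_pos: [484.6, -62.3, 158.3]
ee_rot: [-2.495, -1.904, 0.005]
force: [-0.9, -0.6, -6.6]
gripper_width: 11.9
[483.63 -62.29 157.2 ] [ 0.5 -0.3 -6.4]
[483.79 -62.37 157.21] [-0.5  0.7 -6.6]
[484.15 -62.44 157.44] [-0.  -0.5 -5.7]
tcp [484.2 -62.4 157.4] yaw 74.7 tilt 0.37 F [-0.  -0.5 -5.7] w 12.8 t 12.7
-> shift [ 0.4682 -0.0171 -0.0074] turn [-0.0061  0.001  -0.3718] rows 4.0
```

View pics/s4.png

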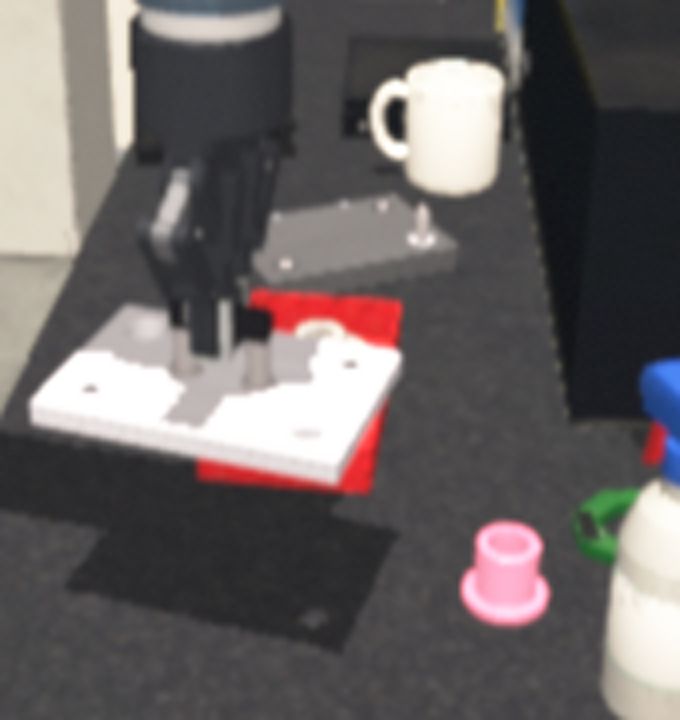

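The plate hangs level from the handle, weighing about 0.65 kg. Carrying it over.

```bash
python3 -m pendant '[[[0.06,0,-0.007],[-0.004,0,-0.04],0.9],[[0.15,-0.005,-0.007],[-0.004,0,-0.12],0.9],[[0.25,-0.01,-0.007],[-0.004,0,-0.2],0.9],[[0.35,-0.015,-0.007],[-0.004,0,-0.28],0.9],[[0.43,-0.017,-0.007],[-0.004,0,-0.35],0.9],[[0.468,-0.017,-0.007],[-0.004,0,-0.372],0.9]]'; python3 -c "
from h import *
go(525.7,337,140,118.1)"
```

```text
t: 13.3
eef_pos: [528.7, 125.9, 161.3]
ee_rot: [-2.071, -2.362, -0.004]
force: [0.5, 0.1, -6.1]
gripper_width: 12.2
tcp [528.7 125.9 161.3] yaw 97.5 tilt 0.15 F [ 0.5  0.1 -6.1] w 12.2 t 13.3
-> shift [0.5242 0.0614 0.0544] turn [ 0.002  -0.0014 -0.3435] rows 5.0
```

```bash
python3 -m pendant '[[[0.08,0.01,0],[0,0,-0.05],0.9],[[0.18,0.02,0],[0,0,-0.13],0.9],[[0.29,0.03,0.01],[0,0,-0.21],0.9],[[0.39,0.045,0.02],[0,0,-0.29],0.9],[[0.48,0.056,0.04],[0,0,-0.34],0.9],[[0.524,0.061,0.05],[0,0,-0.343],0.9],[[0.524,0.061,0.05],[0,0,-0.343],0.9],[[0.524,0.061,0.05],[0,0,-0.343],0.9]]'; python3 -c "
from h import *
im,d,W=cloud('side'); np.savez('side4.npz',im=im,W=W); save('pics/s5.png',im[100:250,270:400],5)
go(525.7,337,140,118.1)
for i in range(3): manip.grab_frame('top'); s=manip.get_state(); print(s['eef_pos'].round(2),s['force'].round(1))
z=s['eef_pos'][2]; print('plate top z',z-45+12)
p,e=fitrect('side',im,[526.5,338,28.1],160,110,z-33,1,6); print(p,e)
"
```

```text
t: 14.1
eef_pos: [527.1, 329.7, 140.6]
ee_rot: [1.627, 2.685, -0.005]
force: [0.5, -1.7, -6.9]
gripper_width: 12.3
tcp [527.8 328.3 141. ] yaw 117.5 tilt 0.24 F [-0.6 -1.3 -6.6] w 12.0 t 14.15
-> shift [0.0217 0.0053 0.0024] turn [-0.0008  0.0039 -0.0106] rows 1.0
[528.32 327.76 141.38] [-0.  -0.  -5.9]
[528.53 327.81 141.72] [ 0.2 -0.6 -7.5]
[528.55 328.19 142.  ] [ 1.1 -0.1 -5.6]
plate top z 108.99562761899901
[517.6836149  327.5513038   29.32676992] 1.0288194307848926
```

View pics/s5.png

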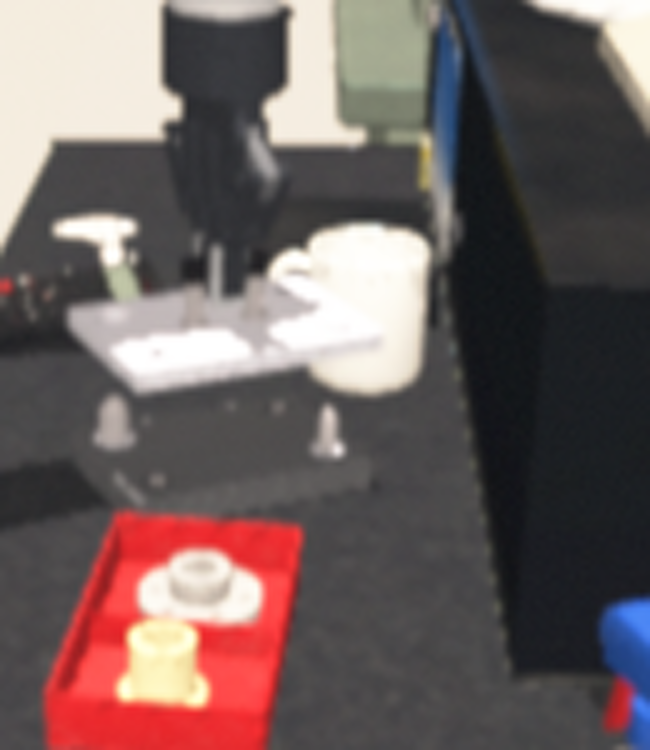

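The plate hovers over the base with the thick pin at (115,420) and the thin pin at (328,430). The tray holds the flange (200,585) and the bushing (162,660), and bystanders are untouched. I align above the pins and measure.

```bash
python3 -c "
from h import *
go(525.6,337.8,110,118.1)"
```

```text
tcp [528.5 328.2 142. ] yaw 117.4 tilt 0.19 F [ 1.1 -0.1 -5.6] w 12.7 t 14.3
-> shift [0.025  0.0044 0.0799] turn [ 0.0011  0.0029 -0.0121] rows 1.0
```

```bash
python3 -m pendant '[[[0.012,0.002,0.03],[0,0.002,-0.012],0.9],[[0.025,0.0044,0.06],[0,0.002,-0.012],0.9],[[0.025,0.0044,0.08],[0,0.002,-0.012],0.9],[[0.025,0.0044,0.08],[0,0.002,-0.012],0.9],[[0.025,0.0044,0.08],[0,0.002,-0.012],0.9]]' >/dev/null
python3 - <<'E'
from h import *
P=[]
for i in range(4): im,d,W=cloud("side"); P.append(manip.get_state()["eef_pos"])
print(np.round(P,1)); np.savez("side5.npz",im=im,W=W)
go(525.6,337.8,110,118.1)
zt=np.mean(P,0)[2]-45+12
# depth-based edge extents, in the nominal plate frame, for plate top and (earlier view) base top
def ext(W,z,tag):
    q=W[(abs(W[...,2]-z)<3.5)&(abs(W[...,0]-526)<120)&(abs(W[...,1]-338)<120)][:,:2]; a=np.radians(28.1); d=q-[526.6,338.7]
    l=np.c_[np.cos(a)*d[:,0]+np.sin(a)*d[:,1],-np.sin(a)*d[:,0]+np.cos(a)*d[:,1]]
    print(tag,len(l),"x",np.percentile(l[:,0],[0.5,2,98,99.5]).round(1),"y",np.percentile(l[:,1],[.5,2,98,99.5]).round(1))
ext(W,zt,"plate"); 
z=np.load("side0.npz"); ext(z["W"],22,"base side0"); z=np.load("top2.npz"); ext(z["W"],22,"base top")
z=np.load("side0.npz"); p,e=fitrect("side",z["im"],[526.6,338.7,28.1],160,110,22,1,6); print("base side edge",p.round(2),e)
E
```

```text
[[524.8 340.3 109.9]
 [525.2 340.5 110.4]
 [525.3 340.6 110.7]
 [525.3 340.6 110.7]]
tcp [525.3 340.6 110.7] yaw 118.3 tilt 0.19 F [ 0.1  0.5 -6.9] w 12.6 t 15.0
-> shift [-0.0065 -0.0027  0.0019] turn [ 0.0031 -0.0005  0.0031] rows 1.0
plate 634 x [-79.8 -78.2  77.   79.7] y [-56.7 -55.   52.5  55.7]
base side0 520 x [-81.9 -79.8  73.3  75.7] y [-59.7 -57.5  47.4  52.3]
base top 1619 x [-78.8 -76.3  77.2  79.5] y [-55.2 -53.4  51.6  53.3]
base side edge [524.55 337.23  26.17] 0.9365003631880295
```

```bash
python3 -m pendant '[[[-0.0065,-0.0035,0.0],[0,0,0.002],0.9],[[-0.0065,-0.0035,0.02],[0,0,0.002],0.9],[[-0.0065,-0.0035,0.032],[0,0,0.002],0.9],[[-0.0065,-0.0035,0.032],[0,0,0.002],0.9],[[-0.0065,-0.0035,0.032],[0,0,0.002],0.9],[[-0.0065,-0.0035,0.032],[0,0,0.002],0.9],[[-0.0065,-0.0035,0.032],[0,0,0.002],0.9]]' >/dev/null
python3 - <<'E'
from h import *
P=[]
for i in range(4): im,d,W=cloud("side"); P.append(manip.get_state()["eef_pos"])
print(np.round(P,1)); np.savez("side6.npz",im=im,W=W)
go(525.6,337.8,88,118.1)
save("pics/s6.png",im[160:220,285:355],10)
E
```

```text
[[524.9 337.8  97.5]
 [524.8 337.7  97.5]
 [524.8 337.7  97.5]
 [524.8 337.6  97.4]]
tcp [524.8 337.6  97.4] yaw 118.2 tilt 0.13 F [ 0.7  0.2 -6.3] w 12.4 t 15.9
-> shift [-0.0007  0.002   0.0236] turn [ 0.002  -0.0005  0.0014] rows 1.0
```

```bash
python3 -m pendant '[[[0,0.001,0.01],[0,0,0],0.9],[[0,0.001,0.018],[0,0,0],0.9],[[0,0.001,0.024],[0,0,0],0.9],[[0,0.001,0.024],[0,0,0],0.9],[[0,0.001,0.024],[0,0,0],0.9]]' >/dev/null
python3 - <<'E'
from h import *
for i in range(3): manip.grab_frame("side"); s=manip.get_state(); print(s["eef_pos"].round(1),s["force"].round(1),s["wrist_torque"].round(2))
go(525.6,337.8,80,118.1)
E
```

```text
[525.  337.8  87.6] [ 0.   0.5 -7.8] [-0.02  0.07 -0.02]
[525.2 337.8  87.7] [-0.8 -0.3 -6.5] [0.   0.03 0.03]
[525.2 337.9  87.9] [ 0.1 -0.2 -7. ] [-0.05  0.01  0.03]
tcp [525.2 337.9  87.9] yaw 118.2 tilt 0.13 F [ 0.1 -0.2 -7. ] w 12.3 t 16.55
-> shift [-0.0007  0.0007  0.0196] turn [ 0.0022 -0.0006  0.0015] rows 1.0
```

No contact within the tapered noses, so I go on slowly.

```bash
python3 -m pendant '[[[0,0,0.006],[0,0,0],0.9],[[0,0,0.012],[0,0,0],0.9],[[0,0,0.018],[0,0,0],0.9],[[0,0,0.022],[0,0,0],0.9],[[0,0,0.022],[0,0,0],0.9]]'
python3 - <<'E'
from h import *
for i in range(3): manip.grab_frame("side"); s=manip.get_state(); print(s["eef_pos"].round(1),s["force"].round(1),s["wrist_torque"].round(2))
go(525.4,337.8,70,118.1)
E
```

```text
t: 17.05
eef_pos: [524.7, 337.6, 78.3]
ee_rot: [1.614, 2.695, 0.001]
force: [-0.1, -0.3, -7.5]
gripper_width: 12.4
[524.8 337.6  78.5] [-0.2  0.7 -6.8] [-0.04  0.    0.03]
[525.  337.8  78.7] [-0.2  0.7 -5.6] [ 0.    0.   -0.03]
[525.1 337.8  78.9] [-0.8  0.2 -6.9] [-0.04  0.01  0.04]
tcp [525.1 337.8  78.9] yaw 118.2 tilt 0.11 F [-0.8  0.2 -6.9] w 12.3 t 17.2
-> shift [-0.0004  0.0006  0.0222] turn [ 0.0018 -0.0005  0.0014] rows 1.0
```

```bash
python3 -m pendant '[[[0,0,0.007],[0,0,0],0.9],[[0,0,0.014],[0,0,0],0.9],[[0,0,0.02],[0,0,0],0.9],[[0,0,0.025],[0,0,0],0.9],[[0,0,0.029],[0,0,0],0.9],[[0,0,0.032],[0,0,0],0.9],[[0,0,0.032],[0,0,0],0.9]]'
python3 - <<'E'
from h import *
for i in range(3): manip.grab_frame("side"); s=manip.get_state(); print(s["eef_pos"].round(1),s["force"].round(1),s["wrist_torque"].round(2))
go(525.4,337.8,67,118.1)
E
```

```text
t: 17.9
eef_pos: [524.9, 337.8, 67.1]
ee_rot: [-1.614, -2.695, -0.002]
force: [-3.0, -2.6, 2.5]
gripper_width: 12.0
[524.9 337.8  67.1] [-2.6 -2.2  3.2] [-0.53  0.81 -0.07]
[524.9 337.8  67.1] [-3.6 -2.2  3.8] [-0.58  0.89 -0.04]
[524.9 337.8  67.1] [-4.2 -2.7  4.7] [-0.61  0.97  0.  ]
tcp [524.9 337.8  67.1] yaw 118.2 tilt 0.09 F [-4.2 -2.7  4.7] w 12.2 t 18.05
-> shift [-0.0006  0.0011  0.0002] turn [ 0.0013 -0.0006  0.0014] rows 1.0
```

The plate is seated: vertical support starts at TCP z 67, which is 45 + 22. Releasing and backing off.

```bash
python3 -m pendant '[[[0,0,0],[0,0,0],0.6],[[0,0,0],[0,0,0],0.3],[[0,0,0],[0,0,0],0.0],[[0,0,0],[0,0,0],0.0],[[0,0,0],[0,0,0],0.0]]'; python3 -m pendant '[[[0,0,-0.05],[0,0,0],0],[[0,0,-0.12],[0,0,0],0],[[0,0,-0.22],[0,0,0],0],[[0,0,-0.32],[0,0,0],0],[[-0.1,-0.1,-0.4],[0,0,0],0],[[-0.2,-0.2,-0.4],[0,0,0],0],[[-0.3,-0.25,-0.4],[0,0,0],0],[[-0.35,-0.35,-0.4],[0,0,0],0]]'; python3 -m pendant '[[[-0.1,-0.05,0],[0,0,0],0],[[-0.2,-0.1,0],[0,0,0],0],[[-0.3,-0.1,0],[0,0,0],0],[[-0.3,-0.1,0],[0,0,0],0],[[-0.3,-0.1,0],[0,0,0],0]]'
python3 - <<'E'
from h import *
im,d,W=cloud("top"); 
p=maskfit("top",W,(245,315,170,250),34,4); print("plate mask",p); z=W[...,2]
b=[526.6,338.7,28.1]
for l in((-60,-35),(60,35),(-60,0),(60,0),(0,-40),(0,40)):
    c=np.round(proj("top",np.r_[toW(b,l),34])[0]).astype(int); print(l,"top z",np.nanmedian(z[c[1]-2:c[1]+3,c[0]-2:c[0]+3]).round(1))
i2,_,_=cloud("side"); A=cv2.resize(im[150:290,240:400],(640,560),interpolation=cv2.INTER_CUBIC)[:, :400]; B=cv2.resize(i2[150:290,270:370],(400,560),interpolation=cv2.INTER_CUBIC)
save("pics/fin.png",np.hstack([A,B])); print(fitrect("top",im,b,160,110,34,1,6))
E
```

```text
t: 18.55
eef_pos: [525.4, 338.0, 66.1]
ee_rot: [1.613, 2.695, 0.004]
force: [-0.8, 0.2, 0.4]
gripper_width: 42.6
t: 19.35
eef_pos: [472.9, 151.6, 227.0]
ee_rot: [1.615, 2.69, 0.007]
force: [0.6, -0.8, 0.6]
gripper_width: 42.6
t: 19.85
eef_pos: [492.7, 28.6, 225.7]
ee_rot: [1.618, 2.692, 0.004]
force: [0.3, 0.1, 0.0]
gripper_width: 42.4
plate mask (array([526.78563563, 338.92303718,  27.73017084]), array([109.38863847, 160.16000358]))
(-60, -35) top z 34.8
(60, 35) top z 34.3
(-60, 0) top z 34.4
(60, 0) top z 35.3
(0, -40) top z 34.6
(0, 40) top z 35.3
(array([526.0973282 , 339.99062337,  28.10965431]), np.float64(1.230837460017979))
```

View pics/fin.png

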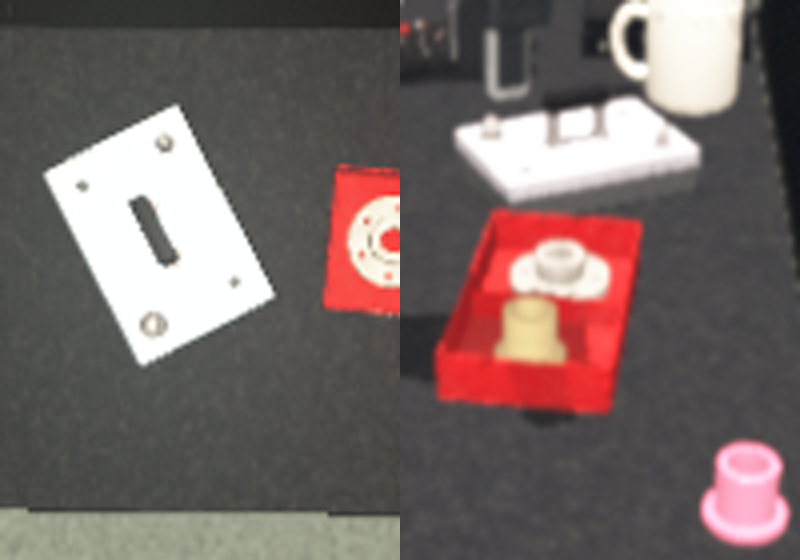

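The final picture shows the plate flush on the base, with the thick pin through the large hole at (153,324) and the thin pin through the small one at (164,143). The flange (560,265) and bushing (528,330) are in the tray, and the gripper is clear. Handing in.

```bash
python3 -c "
from h import *
print(manip.get_state()['force'].round(1)); print(manip.hand_in())"
```

```text
[-0.  -0.6 -0.3]
the job is handed in; nothing more can be done
None
```

I put the flange and the bronze bushing into separate compartments of the tray. I then lowered the top plate by its handle over both pins until the base carried it, released it and handed the job in at about 20 s of the 72 s.

**Last checks:**
- **Fit:** the last picture shows the thick pin through the large hole and the thin pin through the small one.
- **Height and level:** the plate's top face measured 34.3 to 35.3 mm, against a nominal 34 mm. The table itself read about 0.5 mm high.
- **Tray and gripper:** both parts stood in the tray. The gripper was clear and the tool force was about zero.
- **Bystanders:** the mug, the loupe and the pink lookalike showed no movement in the pictures. I did not measure any bystander's position after the start.

**Disagreements:**
- **Plate and base position:** the final edge fit of the plate differed from the depth-mask position by about 1.3 mm.
- **Side camera:** it put the base about 2 to 3 mm away from where the top camera did. I used the top camera's position; the plate went over the pins without side load until it touched the base, where up to about 4 N of side force showed, and this cleared on release.

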